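# Hold back the belt tensioner of the bench drive

## Task

A new belt is to be fitted to the bench drive unit: pull its service drawer fully open by the bar handle, then push the idler roller of the sprung tensioner arm inside back with the fingers until the arm has gone past the ratchet click (the pawl has ridden right over the tooth and dropped back in). The click does not hold the arm, so finish while still holding it there with the fingers, the drawer left open. Do not disturb the sanding block, tape roll and wooden offcut on the bench.

Things in the scene. Friction and masses are not known exactly. Their poses are not given: they have to be found in the camera images.
- drive_unit: low grey sheet-metal box, 180 (x) x 210 (y) x 85 (z) mm, fixed to the bench, with a ribbed motor and pulley on the rear half of its top (up to 161 mm high, only at local x > 5 mm). Origin: centre of its underside on the bench. Its front, where the drawer comes out, is its local -x face (local x = -90 mm); its local +y points roughly away from the robot. All local directions below are in this frame
- service_drawer (a joint): service drawer, slide in m: 0 shut, 0.135 fully open (end stop); opens along the unit's local -x; may stand up to 15 mm ajar at the start; friction about 6 N, so a hard push toward the unit would shut it again. Its front panel is 4 mm thick and reaches to 75 mm above the bench, its side walls only to 32 mm, floor at 14 mm. Open, its inside is free from above between the panel and the unit's front face
- drawer_handle (a point): centre of the drawer's bar handle: a round steel bar 120 mm long along the unit's local y, 10 mm thick, its axis 45 mm in front of the panel, on two posts 52 mm either side of the centre, 58 mm above the bench; free from above
- tension_arm (a joint): sprung tensioner arm in the drawer, hinge in rad about a vertical pivot: 0 at rest, 0.80 at its end stop; growing turns clockwise seen from above, which carries the roller toward the unit's local +y. A spring drives it back to 0: about 4 N at the roller at rest, 8 N at the end stop, and 1 to 3 N more on the way up the tooth, whose crest is at 0.36. The pawl is off the tooth again from about 0.57; let go, the arm springs all the way back to 0
- pivot (a point): the arm's pivot axis, at 33 mm above the bench; moves with the drawer; at local (20 mm - drawer opening, 30 mm). A hub of 66 mm diameter surrounds it, below 52 mm height
- idler (a point): centre of the idler roller: upright grooved aluminium roller, 25 mm diameter over its flanges, 22 mm between them, 36 mm tall (38 to 74 mm above the bench), which turns stiffly on the free end of the arm, 80 mm from the pivot; at rest it lies at local (-61, -52) mm from the pivot, at the end stop at (-80, +8) mm. Push it on its local -y side, where the drawer is empty above the floor
- pawl (a joint): pawl slider beside the hub, in m: 0 dropped in, pushed out along local +y to about 0.004 while the tooth passes, 0 again behind the tooth
- sanding_block: loose cork sanding block, 61x105x31 mm, bystander; origin at the centre of its underside
- tape_roll: loose roll of tape lying flat, 103 mm diameter, 26 mm high, bystander; origin at the centre of its underside
- offcut_block: loose wooden offcut, 50x60x22 mm, bystander; origin at the centre of its underside

How it is judged:
By the outcome, as a careful person would: the job done as asked, in the order asked, and still so for the second after the job is handed in, while the arm keeps its last pose, push and grip.
It also fails if it takes over 48 s, if anything falls off the work surface, if the arm or the gripper's body presses on something with over 40 N, if the wrist force passes 120 N, or if a joint passes its speed limit or range.

## Robot

A 7-joint arm with a two-finger parallel gripper is mounted at the origin on the work surface; the furniture and walls round the work are solid. World frame = base frame: x ahead of the robot, y to its left, z up, the work surface at z = 0. Lengths are in m, angles in rad, forces in N, time in s.
With the tool pointing down it reaches from about 0.4 to 0.875 m from the base axis. Payload 19.3 kg.
Tool frame: the origin (TCP) lies between the finger pads; the fingertips stand 17 mm ahead of it and the grasp point (between the pads) lies 2 mm behind it; z points along the fingers, x is the direction in which the jaws open and shut, and the axes are right-handed (so a half turn about z gives the same grasp; the last joint's range is limited). The gripper opens to 85 mm and grips with 20 to 120 N. Pads are 22 mm wide; open, the fingers measure 114 mm over their backs; the gripper's body (76 mm by 85 mm) begins 54 mm behind the grasp point. The pads swing forward as they close: fully open they stand 13 mm farther back than shut.
Start: joints at [-1.247, 0.521, -0.036, 1.599, 0.021, 1.021, -0.113], TCP at [0.24, 0.577, 0.248] pointing down, gripper open.
Joint ranges: [-2.91, 2.91], [-0.3, 2.13], [-1.5, 1.42], [0.17, 2.43], [-1.26, 4.41], [0.16, 1.93], [-2.52, 2.52]. Speed limits (rad/s): [1.89, 1.89, 2.39, 2.39, 3.01, 3.01, 3.01].

## Interface

Orientations are given as [roll, pitch, yaw] about the fixed x, y, z axes, in that order (R = Rz(yaw) Ry(pitch) Rx(roll)).
In Python, from workcell import bot gives the robot as it stands. The module is installed in compiled form; this text tells all that it offers.
- The arm moves only by the tool arm_command, never from a script. Its argument "targets" is a list of rows, each a list of 6 numbers: the shift along the tool's x, y, z in mm, then the turn, a rotation vector about the tool's x, y, z in degrees. In form: [[x, y, z, wx, wy, wz], ...]. A call has 1 to 8 rows; each row shifts and turns the pose as measured when the row begins, along the tool's axes as they then stand; what a row does not reach is not made up. A row lasts 1/10 s, in which the tool goes at most 50 mm and 8.59 degrees, less where a joint would pass 70% of its speed; a pose out of reach is approached as far as the arm can. A call is refused whole if a number of a shift passes 50 or a number of a turn 8.59, either way. A call with a gripper value outside its range is refused whole. "grip" is the opening in per cent of the stroke, from 0 (shut) to 100 (fully open), set as the call begins (left out, the last holds). The fingers move at their own pace and stop on an object; "grip_force" is the grip in N (left out, the last holds). Time passes only in rows, so rows that do not move let the fingers close. It gives the time, the measured TCP pose, the force and the opening at its end, in the units of the state.
- bot.observe(): the state, without advancing time (a new reading comes with each control period).
- bot.grab_frame(name): name is "side" or "top"; returns a dict with "color" (420x560x3 uint8, red, green, blue), "depth" (420x560 float32, m along the optical axis (not along the pixel's ray), 0 where there is no reading), "fov_y" (degrees; the focal length in pixels is half the picture's height over the tangent of half this angle, whatever the lens; pixels are square), "cx", "cy" (the principal point, pixels), "D" ([k1, k2, p1, p2, k3] as OpenCV has them; the pictures are not rectified), "R" (3x3) and "t" (3): a world point X has camera coordinates R X + t. Camera axes: x right, y down, z forward; pixel columns grow to the right and rows downward; lengths in m; the calibration is good to about 2 mm. A picture is of the moment at which its call begins.
- bot.job_done(): hands the job in, once; it reports no verdict.
The state is a dict: "clock": time; "qpos": joint angles; "qd": joint speeds; "joint_efforts": joint torques, N m; "position": TCP position; "tool_rot": TCP orientation; "force": force on the tool from outside, world axes, zero at the start; "moment": the same for the moment, N m; "grip_width": finger opening in m.
Only numpy, scipy, OpenCV 4.12 (cv2) and the standard library are available. Lean on these libraries where they do the work, as an engineer would, in place of code of your own. Each camera call takes 0.05 s, during which the arm holds its last target. There are 200 camera calls.

## Working session

There is one attempt and no reset: what is moved stays moved. The work goes in short steps, Python scripts to look and compute and a tool call to move; the robot and the scene stay as the last step left them, time stands still between calls to the robot, and variables do not carry over. Pictures are saved under pics/ and viewed, about 8 in all and at most 12, crops included, and the job is handed in when it is done.

Besides the shell and the picture viewer there is one more tool, called after "Call:" as a command line: name --pt "numbers of a row" for each row, then --argument value for the rest. arm_command: Moves the arm, as the interface text tells. Its arguments: {"type":"object","properties":{"targets":{"type":"array"},"grip":{"type":"number"},"grip_force":{"type":"number"}},"required":["targets"]}

```bash
mkdir -p pics; cat > h.py <<'E'
import numpy as np, cv2
from workcell import bot
def cam(n):
    f=bot.grab_frame(n); h,w=f["depth"].shape
    F=h/2/np.tan(np.radians(f["fov_y"])/2)
    f["K"]=np.array([[F,0,f["cx"]],[0,F,f["cy"]],[0,0,1.]]); return f
def pts(f):
    h,w=f["depth"].shape
    u,v=np.meshgrid(np.arange(w),np.arange(h))
    p=cv2.undistortPoints(np.stack([u,v],-1).reshape(-1,1,2).astype(np.float64),f["K"],np.array(f["D"],float)).reshape(h,w,2)
    d=f["depth"][...,None]; P=np.concatenate([p*d,d],-1)
    X=(P-np.array(f["t"]))@np.array(f["R"]); X[f["depth"]==0]=np.nan
    return X
def save(f,name): cv2.imwrite("pics/"+name,cv2.cvtColor(f["color"],cv2.COLOR_RGB2BGR))
E
python3 - <<'E'
from h import *
s=bot.observe(); print({k:np.round(v,3) for k,v in s.items()})
for n in("top","side"):
    f=cam(n); save(f,n+"0.png"); X=pts(f); np.save(n+"0.npy",X)
    print(n,f["t"],np.round(f["R"],2).tolist())
E
```

```text
{'clock': np.float64(0.0), 'qpos': array([-1.247,  0.522, -0.036,  1.6  ,  0.021,  1.021, -0.113]), 'qd': array([ 0.001,  0.001, -0.   ,  0.001,  0.001, -0.   , -0.002]), 'joint_efforts': array([ 1.0000e-03, -9.2711e+01,  1.9800e+00, -3.6994e+01,  1.8000e-02,
        8.0000e-03,  0.0000e+00]), 'position': array([0.24 , 0.577, 0.248]), 'tool_rot': array([3.142e+00, 1.000e-03, 1.177e+00]), 'force': array([0.216, 0.653, 0.445]), 'moment': array([-0.003,  0.008,  0.009]), 'grip_width': np.float64(0.085)}
top [0.0352027  0.49661452 1.16001275] [[-0.01, -1.0, 0.02], [-0.99, 0.01, -0.14], [0.14, -0.03, -0.99]]
side [ 0.03455064 -0.41784279  1.27383986] [[-0.15, 0.99, 0.01], [0.88, 0.13, -0.46], [-0.45, -0.06, -0.89]]
```

View pics/top0.png

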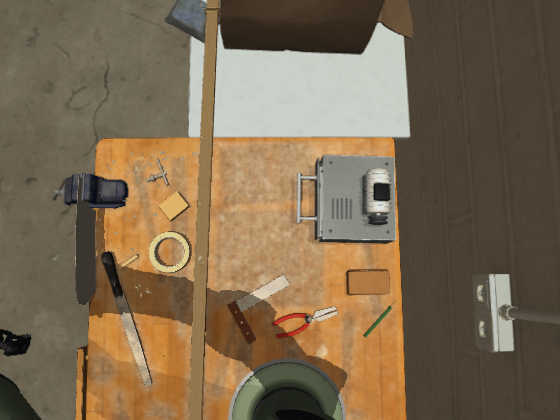

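View pics/side0.png

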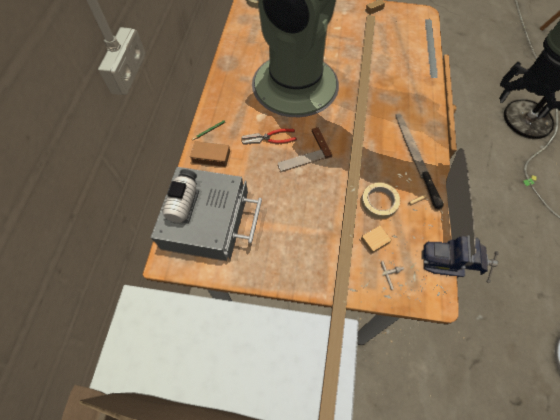

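The top view shows the unit at px (318–393, 157–242), with its front and bar handle (about 300, 198) facing image-left, which is world +y. A long beam crosses at px u≈205. Block, tape and offcut are at (368,282), (170,252) and (173,206). The side view agrees. Next I'll measure these.

```bash
python3 - <<'E'
from h import *
X=np.load("top0.npy")
for n,(u,v) in dict(beam1=(208,100),beam2=(203,250),beam3=(196,400),bench=(250,200),handle=(300,198),h2=(301,198),h0=(299,198),blk=(368,282),tape=(155,252),off=(173,206),mot=(378,192),wall=(450,200),top=(340,180)).items(): print(n,np.round(X[v,u],3))
# unit top plane
m=(abs(X[...,2]-.085)<.006); m[:150]=0;m[250:]=0;m[:,:310]=0;m[:,400:]=0
P=X[m][:,:2]; r=cv2.minAreaRect((P*1000).astype(np.float32)); print("unit",r,len(P))
for nm in("top","side"):
    Y=np.load(nm+"0.npy"); c=Y
    # handle bar
    m=(Y[...,2]>.045)&(Y[...,2]<.07)&(Y[...,0]>.5)&(Y[...,0]<.85)&(Y[...,1]>-.13)&(Y[...,1]<.1)
    P=Y[m]; print(nm,len(P)); r=cv2.minAreaRect((P[:,:2]*1000).astype(np.float32)); print(r, P[:,1].min(),P[:,1].max())
    h=np.histogram(P[:,1],bins=np.arange(-.13,.1,.01)); print(h[0].tolist())
    m=(Y[...,2]>.075)&(Y[...,2]<.095)&(Y[...,0]>.5)&(Y[...,0]<.9)&(Y[...,1]>-.4)&(Y[...,1]<.0)
    P=Y[m]; print(nm,"topplate",cv2.minAreaRect((P[:,:2]*1000).astype(np.float32)),np.median(P[:,2]))
E
```

```text
beam1 [0.815 0.202 0.015]
beam2 [0.414 0.208 0.028]
beam3 [0.048 0.223 0.021]
bench [0.545 0.091 0.003]
handle [ 0.539 -0.035  0.064]
h2 [ 0.551 -0.043  0.   ]
h0 [ 0.539 -0.032  0.063]
blk [ 0.331 -0.204  0.035]
tape [0.411 0.332 0.012]
off [0.528 0.287 0.022]
mot [ 0.535 -0.206  0.161]
wall [ 0.534 -0.418  0.054]
top [ 0.579 -0.132  0.086]
unit ((538.8041381835938, -173.88198852539062), (187.91937255859375, 211.9288330078125), 88.39120483398438) 4705
top 286
((573.9486083984375, -55.2276611328125), (59.81227111816406, 150.70115661621094), 82.7155532836914) -0.09418618049967009 -0.026783723222447233
[0, 0, 0, 5, 1, 75, 12, 12, 12, 113, 56, 0, 0, 0, 0, 0, 0, 0, 0, 0, 0, 0]
top topplate ((571.5732421875, -173.8815155029297), (190.95095825195312, 146.1333770751953), 88.94065856933594) 0.08506511328409863
side 380
((580.7152099609375, -62.5225830078125), (79.72278594970703, 172.43003845214844), 69.9274673461914) -0.12933845641212413 -0.026154983918333204
[14, 12, 13, 13, 21, 107, 13, 13, 13, 116, 45, 0, 0, 0, 0, 0, 0, 0, 0, 0, 0, 0]
side topplate ((573.01611328125, -174.0521240234375), (192.8089141845703, 149.77183532714844), 88.62283325195312) 0.08468887029934748
```

```bash
python3 - <<'E'
from h import *
for nm in("top","side"):
    Y=np.load(nm+"0.npy")
    B=(Y[...,0]>.4)&(Y[...,0]<.7)
    m=B&(Y[...,2]>.05)&(Y[...,2]<.07)&(Y[...,1]>-.05)&(Y[...,1]<.0)
    P=Y[m]; k=np.polyfit(P[:,0],P[:,1],1); print(nm,"bar slope",np.degrees(np.arctan(k[0])),"x",P[:,0].min(),P[:,0].max(),"y@mid",np.polyval(k,.537),P[:,2].max(),np.ptp(P[:,1]-np.polyval(k,P[:,0])))
    m=B&(Y[...,2]>.08)&(Y[...,2]<.09)&(Y[...,1]>-.3)&(Y[...,1]<-.05)
    P=Y[m]
    # front edge per x-bin
    xs=np.arange(.46,.62,.02); e=[P[abs(P[:,0]-x)<.01][:,1].max() for x in xs]; print("front",np.round(e,3)); e=[P[abs(P[:,0]-x)<.01][:,1].min() for x in xs]; print("rear",np.round(e,3))
    ys=np.arange(-.25,-.09,.03); print("xlo",[round(P[abs(P[:,1]-y)<.01][:,0].min(),3) for y in ys],"xhi",[round(P[abs(P[:,1]-y)<.01][:,0].max(),3) for y in ys])
    m=B&(Y[...,2]>.07)&(Y[...,2]<.078)&(Y[...,1]>-.1)&(Y[...,1]<-.05); print("panel",len(Y[m]),np.round(np.median(Y[m],0),3))
E
```

```text
top bar slope -0.6675220417132984 x 0.479057961605073 0.6073151792007946 y@mid -0.03287043431502831 0.06815588752707055 0.022758088771647433
front [-0.087 -0.087 -0.088 -0.088 -0.089 -0.09  -0.081 -0.09 ]
rear [-0.264 -0.266 -0.267 -0.264 -0.266 -0.267 -0.268 -0.269]
xlo [np.float64(0.431), np.float64(0.431), np.float64(0.433), np.float64(0.434), np.float64(0.434), np.float64(0.437)] xhi [np.float64(0.642), np.float64(0.642), np.float64(0.644), np.float64(0.644), np.float64(0.644), np.float64(0.646)]
panel 133 [ 0.552 -0.079  0.075]
side bar slope -1.3336924709770406 x 0.4846050827326107 0.6094510150905176 y@mid -0.03342041547645788 0.06633929170542914 0.023468055947715893
front [-0.086 -0.087 -0.087 -0.088 -0.089 -0.089 -0.09  -0.091]
rear [-0.267 -0.266 -0.268 -0.269 -0.27  -0.27  -0.271 -0.269]
xlo [np.float64(0.435), np.float64(0.434), np.float64(0.436), np.float64(0.435), np.float64(0.439), np.float64(0.44)] xhi [np.float64(0.645), np.float64(0.646), np.float64(0.647), np.float64(0.648), np.float64(0.648), np.float64(0.65)]
panel 138 [ 0.554 -0.079  0.074]
```

Call:
arm_command --pt "-32 37 0 0 0 0" --pt "-32 37 0 0 0 0" --pt "-32 37 0 0 0 0" --pt "-32 37 0 0 0 0" --pt "-32 37 0 0 0 0" --pt "-32 37 0 0 0 0" --pt "-32 37 0 0 0 0" --pt "-32 37 0 0 0 0" --grip 35

```text
clock: 0.9
position: [0.4147, 0.2223, 0.2451]
tool_rot: [-3.139, 0.003, 1.187]
force: [0.5, 1.1, 0.3]
grip_width: 0.0299
```

Call:
arm_command --pt "-32 37 0 0 0 0" --pt "-32 37 0 0 0 0" --pt "-32 37 0 0 0 0" --pt "-32 37 0 0 0 0" --pt "-32 37 0 0 0 0" --pt "0 0 0 0 0 -7" --pt "0 0 0 0 0 -7" --pt "0 0 0 0 0 -7"

```text
clock: 1.7
position: [0.5283, -0.0094, 0.2442]
tool_rot: [-3.137, 0.004, 1.554]
force: [-0.6, 0.7, -0.7]
grip_width: 0.0296
```

```bash
cat > t.py <<'E'
import sys
from h import *
from scipy.spatial.transform import Rotation as Ro
# usage: target x y z yaw_deg -> tool shift mm, rotvec deg
a=[float(v) for v in sys.argv[1:]]
s=bot.observe(); R=Ro.from_euler("xyz",s["tool_rot"]); p=np.array(s["position"])
T=Ro.from_euler("xyz",[np.pi,0,np.radians(a[3])])
print("pos",p.round(4),"rpy",np.degrees(s["tool_rot"]).round(2),"F",np.round(s["force"],1),"q",np.round(s["qpos"],2))
print("shift",(R.inv().apply(np.array(a[:3])-p)*1000).round(1),"turn",np.degrees((R.inv()*T).as_rotvec()).round(2))
E
python3 t.py .545 -.033 .13 88.5
```

```text
pos [ 0.5283 -0.0094  0.2442] rpy [-179.75    0.25   89.06] F [-0.6  0.7 -0.7] q [-0.16  0.38  0.08  1.86 -0.03  0.91  1.49]
shift [-22.8  17.6 114.2] turn [-0.25  0.25  0.56]
```

Call:
arm_command --pt "-12 9 30 0 0 0.5" --pt "-11 9 35 -0.2 0.2 0" --pt "0 0 40 0 0 0" --pt "0 0 10 0 0 0" --pt "0 0 0 0 0 0"

```text
clock: 2.2
position: [0.5468, -0.0342, 0.1265]
tool_rot: [3.141, 0.0, 1.55]
force: [0.1, -0.2, 0.1]
grip_width: 0.0298
```

```bash
python3 t.py .545 -.033 .056 88.5; python3 - <<'E'
from h import *
f=cam("top"); c=f["color"][140:260,270:410]
cv2.imwrite("pics/a.png",cv2.cvtColor(cv2.resize(c,None,fx=5,fy=5,interpolation=cv2.INTER_CUBIC),cv2.COLOR_RGB2BGR))
E
```

```text
pos [ 0.5468 -0.0342  0.1265] rpy [179.95   0.    88.83] F [ 0.1 -0.2  0.1] q [-0.09  0.57  0.07  1.91 -0.06  0.66  1.56]
shift [ 1.2 -1.9 70.5] turn [0.05 0.   0.33]
```

View pics/a.png

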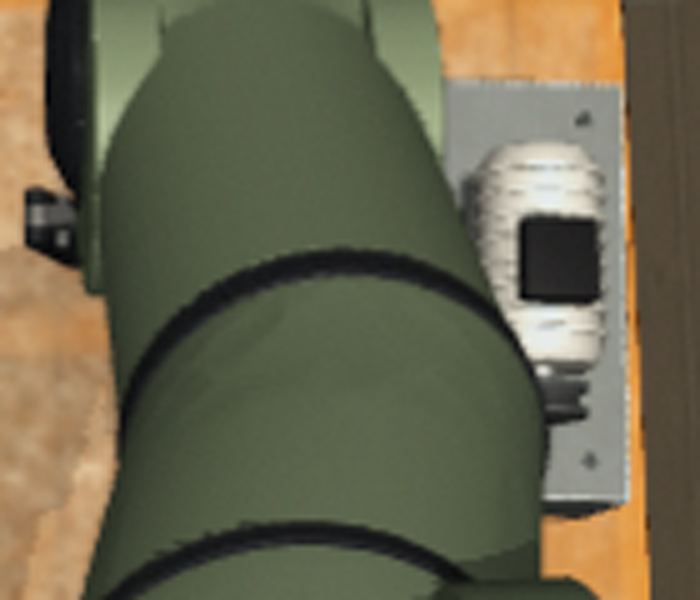

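The arm covers the top view; only the unit's rear half is visible. I'll descend in steps and check from the side camera.

Call:
arm_command --pt "1 -2 20 0 0 0.3" --pt "0 0 15 0 0 0" --pt "0 0 10 0 0 0"

```text
clock: 2.55
position: [0.5483, -0.0323, 0.0864]
tool_rot: [3.132, -0.001, 1.546]
force: [0.9, 0.1, 0.4]
grip_width: 0.0299
```

```bash
python3 t.py .545 -.033 .056 88.5; python3 - <<'E'
from h import *
f=cam("side"); c=f["color"][120:280,130:330]
cv2.imwrite("pics/b.png",cv2.cvtColor(cv2.resize(c,None,fx=3.5,fy=3.5,interpolation=cv2.INTER_CUBIC),cv2.COLOR_RGB2BGR))
E
```

```text
pos [ 0.5483 -0.0323  0.0864] rpy [ 1.7945e+02 -4.0000e-02  8.8580e+01] F [0.9 0.1 0.4] q [-0.09  0.63  0.06  1.93 -0.07  0.57  1.56]
shift [-0.8 -3.6 30.3] turn [ 0.55 -0.04  0.08]
```

View pics/b.png

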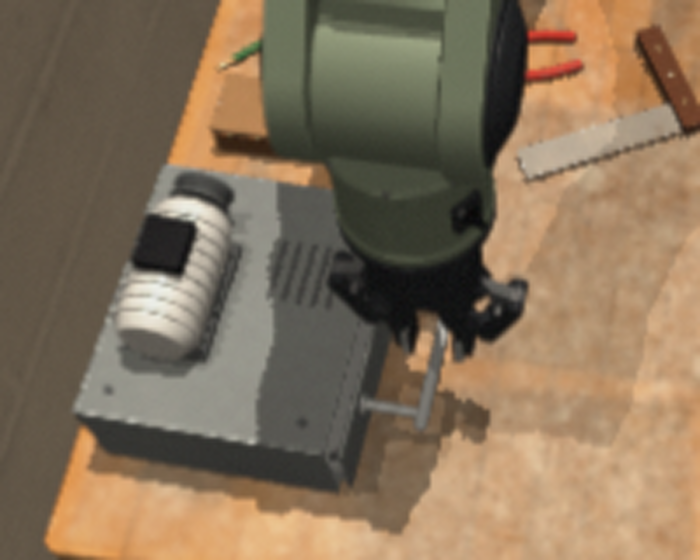

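Crop b: the bar runs between the two fingers near (438, 340), and the unit-side knuckle (350, 285) is close over the unit's front edge. I'll grip slightly high on the bar to keep clearance there.

Call:
arm_command --pt "0 -3 10 0.5 0 0" --pt "0 -1 8 0 0 0" --pt "0 0 6 0 0 0" --pt "0 0 0 0 0 0"

```text
clock: 3.0
position: [0.5442, -0.0321, 0.0603]
tool_rot: [-3.141, -0.001, 1.546]
force: [0.0, -0.5, -0.1]
grip_width: 0.03
```

```bash
python3 t.py .545 -.033 .061 88.5
```

```text
pos [ 0.5442 -0.0321  0.0603] rpy [-1.7999e+02 -4.0000e-02  8.8600e+01] F [ 0.  -0.5 -0.1] q [-0.09  0.67  0.05  1.94 -0.07  0.53  1.56]
shift [-0.9  0.8 -0.7] turn [-0.01 -0.04  0.1 ]
```

Call:
arm_command --pt "0 0 0 0 0 0" --pt "0 0 0 0 0 0" --pt "0 0 0 0 0 0" --pt "0 0 0 0 0 0" --pt "0 0 0 0 0 0" --grip 0 --grip_force 60

```text
clock: 3.5
position: [0.5442, -0.0322, 0.0606]
tool_rot: [-3.141, -0.001, 1.546]
force: [1.4, -1.0, -5.4]
grip_width: 0.0078
```

Call:
arm_command --pt "5 0 0 0 0 0" --pt "8 0 0 0 0 0" --pt "10 0 0 0 0 0" --pt "10 0 0 0 0 0"

```text
clock: 3.9
position: [0.5451, -0.0037, 0.0606]
tool_rot: [3.141, 0.004, 1.54]
force: [1.1, -7.4, -5.0]
grip_width: 0.0077
```

Call:
arm_command --pt "16 0 0 0 0 0" --pt "16 0 0 0 0 0" --pt "16 0 0 0 0 0" --pt "16 0 0 0 0 0" --pt "16 0 0 0 0 0" --pt "14 0 0 0 0 0"

```text
clock: 4.5
position: [0.5478, 0.0855, 0.0605]
tool_rot: [-3.141, 0.013, 1.533]
force: [-0.4, -7.6, -0.8]
grip_width: 0.0074
```

```bash
python3 t.py .548 .095 .061 88.5
```

```text
pos [0.5478 0.0855 0.0605] rpy [-179.98    0.73   87.84] F [-0.4 -7.6 -0.8] q [-0.33  0.69  0.09  1.92 -0.09  0.54  1.35]
shift [ 9.5 -0.1 -0.6] turn [-0.03  0.73 -0.66]
```

Call:
arm_command --pt "5 0 0 0 0 0" --pt "4 0 0 0 0 0" --pt "4 0 0 0 0 0" --pt "4 0 0 0 0 0"

```text
clock: 4.9
position: [0.5479, 0.091, 0.0605]
tool_rot: [-3.139, 0.027, 1.526]
force: [-1.3, -21.1, 2.0]
grip_width: 0.0074
```

Call:
arm_command --pt "5 0 0 0 0 0" --pt "5 0 0 0 0 0"

```text
clock: 5.1
position: [0.548, 0.0911, 0.0605]
tool_rot: [-3.138, 0.037, 1.519]
force: [-1.1, -28.4, 4.7]
grip_width: 0.0075
```

Call:
arm_command --pt "0 0 0 0 0 0" --pt "0 0 0 0 0 0" --pt "0 0 0 0 0 0" --grip 35

```text
clock: 5.4
position: [0.5483, 0.0896, 0.0609]
tool_rot: [-3.138, 0.038, 1.517]
force: [0.2, -0.5, 0.3]
grip_width: 0.0295
```

Call:
arm_command --pt "0 0 -15 0 0 0" --pt "0 0 -30 0 0 0" --pt "0 0 -40 0 0 0" --pt "0 0 -40 0 0 0" --pt "0 0 -40 0 0 0" --grip 0

```text
clock: 5.9
position: [0.5467, 0.097, 0.2312]
tool_rot: [-3.132, 0.038, 1.519]
force: [0.7, 0.3, 0.0]
grip_width: -0.0001
```

```bash
python3 - <<'E'
from h import *
f=cam("side"); np.save("side1.npy",pts(f)); c=f["color"][120:280,130:330]
cv2.imwrite("pics/c.png",cv2.cvtColor(cv2.resize(c,None,fx=4,fy=3.7,interpolation=cv2.INTER_CUBIC),cv2.COLOR_RGB2BGR))
print(bot.observe()["force"])
E
python3 t.py .548 .095 .061 88.5
```

```text
[3.19443285 1.82489995 8.65716143]
pos [0.5492 0.0977 0.2377] rpy [-179.88    2.01   87.01] F [3.2 1.8 8.7] q [-0.42  0.44  0.17  1.79 -0.05  0.93  1.28]
shift [  3.5  -0.7 176.7] turn [-0.15  2.01 -1.49]
```

View pics/c.png

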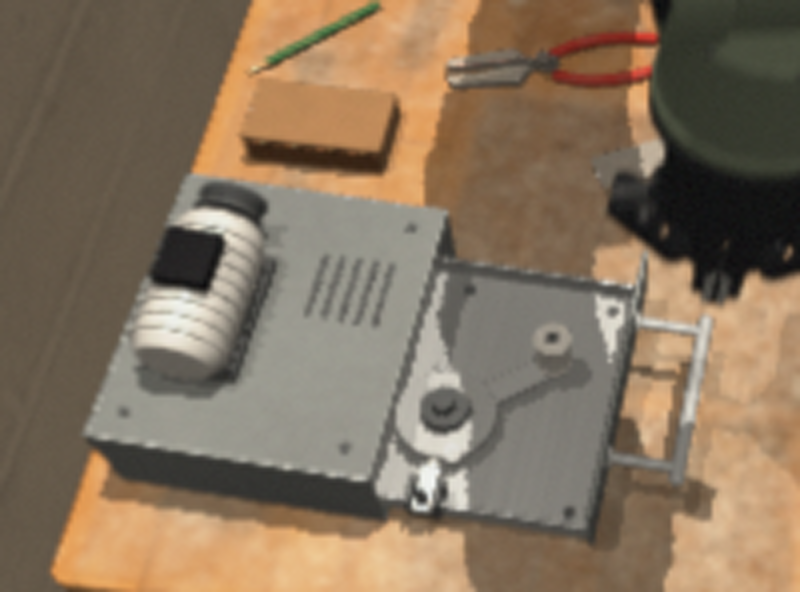

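Crop c: the drawer is open. The roller is at crop (552, 340), full-frame px (268, 212), the hub at (445, 408), and the space on the roller's robot side is free.

```bash
python3 - <<'E'
from h import *
Y=np.load("side1.npy")
m=(Y[...,2]>.066)&(Y[...,2]<.08)&(Y[...,0]>.47)&(Y[...,0]<.57)&(Y[...,1]>-.06)&(Y[...,1]<.03)
P=Y[m];print("roller",len(P),P.mean(0),P.min(0),P.max(0))
m=(Y[...,2]>.05)&(Y[...,2]<.07)&(Y[...,0]>.45)&(Y[...,0]<.65)&(Y[...,1]>.075)&(Y[...,1]<.11)
P=Y[m];print("bar",len(P),np.median(P,0),P[:,0].min(),P[:,0].max())
m=(Y[...,2]>.07)&(Y[...,2]<.08)&(Y[...,0]>.44)&(Y[...,0]<.65)&(Y[...,1]>.03)&(Y[...,1]<.07)
P=Y[m];print("panel",len(P),np.median(P,0),P[:,1].min())
# model
C=np.array([.540,-.178]);a=np.radians(-91.5);ex=np.array([np.cos(a),np.sin(a)]);ey=np.array([-ex[1],ex[0]])
for n,l in dict(idler=(-176,-22),pivot=(-115,30),stop=(-195,38)).items(): print(n,C+ex*l[0]/1e3+ey*l[1]/1e3)
E
```

```text
roller 70 [ 0.52656198 -0.00157622  0.07353779] [ 0.51519124 -0.01389255  0.06604974] [0.53692713 0.00987617 0.07815775]
bar 210 [0.5525985  0.09029532 0.06151431] 0.48725038379378927 0.6137881550894169
panel 125 [0.55668287 0.04403309 0.07431234] 0.03942954281434526
idler [ 0.52261468 -0.00148442]
pivot [ 0.57300007 -0.06382472]
stop [0.58309148 0.01593845]
```

```bash
python3 t.py .488 .003 .11 88.5
```

```text
pos [0.5492 0.0977 0.2377] rpy [-179.88    2.01   87.01] F [3.2 1.8 8.7] q [-0.42  0.44  0.17  1.79 -0.05  0.93  1.28]
shift [-93.2 -55.9 131.2] turn [-0.15  2.01 -1.49]
```

Call:
arm_command --pt "-31 -19 0 0 1 -0.7" --pt "-31 -19 0 0 1 -0.7" --pt "-31 -18 10 0 0 0" --pt "0 0 40 0 0 0" --pt "0 0 40 0 0 0" --pt "0 0 30 0 0 0" --pt "0 0 0 0 0 0"

```text
clock: 6.65
position: [0.4919, 0.0075, 0.1284]
tool_rot: [3.125, -0.008, 1.548]
force: [-0.4, 1.1, 0.6]
grip_width: -0.0001
```

```bash
python3 t.py .488 .003 .064 88.5
```

```text
pos [0.4919 0.0075 0.1284] rpy [179.05  -0.48  88.69] F [-0.4  1.1  0.6] q [-0.23  0.49  0.13  2.07 -0.12  0.57  1.53]
shift [-5.1 -4.9 64.3] turn [ 0.95 -0.48  0.19]
```

Call:
arm_command --pt "-5 -5 10 0.9 -0.5 0.2" --pt "0 0 20 0 0 0" --pt "0 0 20 0 0 0" --pt "0 0 12 0 0 0" --pt "0 0 0 0 0 0"

```text
clock: 7.15
position: [0.4897, 0.0028, 0.0705]
tool_rot: [3.136, 0.0, 1.545]
force: [-0.2, -0.2, 0.8]
grip_width: 0.0004
```

```bash
python3 t.py .505 .003 .064 88.5;python3 - <<'E'
from h import *
f=cam("side"); c=f["color"][120:280,180:340]
cv2.imwrite("pics/d.png",cv2.cvtColor(cv2.resize(c,None,fx=3.7,fy=3.7,interpolation=cv2.INTER_CUBIC),cv2.COLOR_RGB2BGR))
E
```

```text
pos [0.4897 0.0028 0.0705] rpy [1.7968e+02 2.0000e-02 8.8520e+01] F [-0.2 -0.2  0.8] q [-0.21  0.6   0.11  2.09 -0.14  0.45  1.55]
shift [ 0.6 15.2  6.5] turn [0.32 0.02 0.02]
```

View pics/d.png

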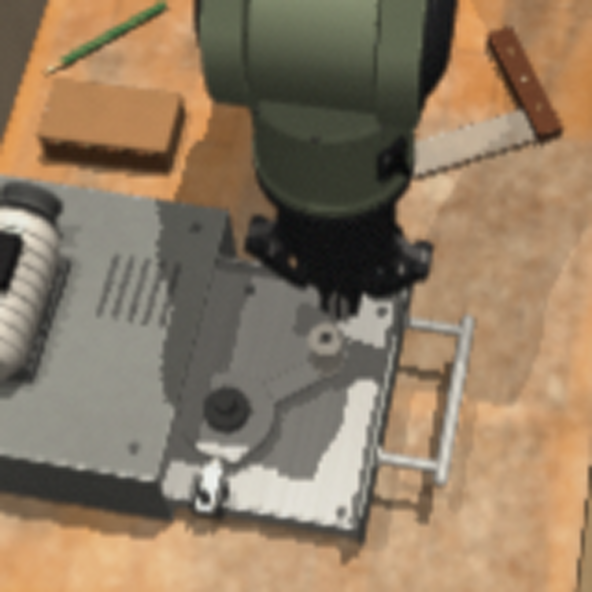

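Crop d: the closed fingers (340, 305) stand just on the robot side of the roller (325, 338). I'll lower slightly and push.

Call:
arm_command --pt "0 0 6 0.3 0 0" --pt "1 7 0 0 0 0" --pt "1 7 0 0 0 0" --pt "1 7 0 0 0 0" --pt "1 7 0 0 0 0"

```text
clock: 7.7
position: [0.5165, 0.0081, 0.0668]
tool_rot: [-3.135, -0.002, 1.547]
force: [-12.7, 5.5, 3.6]
grip_width: 0.0
```

Call:
arm_command --pt "1 7 0 0 0 0" --pt "2 7 0 0 0 0" --pt "1 7 0 0 0 0"

```text
clock: 8.0
position: [0.535, 0.0145, 0.0668]
tool_rot: [-3.125, -0.004, 1.549]
force: [-9.4, 5.2, 5.3]
grip_width: 0.0
```

```bash
python3 t.py .5545 .012 .064 88.5
```

```text
pos [0.535  0.0145 0.0668] rpy [-179.03   -0.21   88.77] F [-9.4  5.2  5.3] q [-0.21  0.66  0.11  1.96 -0.14  0.55  1.54]
shift [-2.1 19.6  2.4] turn [-0.97 -0.21  0.27]
```

```bash
cat > m.py <<'E'
from h import *
f=cam("side"); Y=pts(f); save(f,"m.png")
m=(Y[...,2]>.05)&(Y[...,2]<.07)&(Y[...,0]>.58)&(Y[...,0]<.65)&(Y[...,1]>.07)&(Y[...,1]<.11)
P=Y[m];print("bar",len(P),np.median(P,0),P[:,0].max())
m=(Y[...,2]>.066)&(Y[...,2]<.08)&(Y[...,0]>.535)&(Y[...,0]<.62)&(Y[...,1]>-.03)&(Y[...,1]<.034)
P=Y[m];print("roller",len(P),P.mean(0),P.min(0),P.max(0))
c=f["color"][160:280,190:330]
cv2.imwrite("pics/z%d.png"%int(bot.observe()["clock"]*100),cv2.cvtColor(cv2.resize(c,None,fx=4.5,fy=4.5,interpolation=cv2.INTER_CUBIC),cv2.COLOR_RGB2BGR))
Z=np.load("side1.npy");m=(Z[...,2]>.05)&(Z[...,2]<.07)&(Z[...,0]>.58)&(Z[...,0]<.65)&(Z[...,1]>.07)&(Z[...,1]<.11)
print("bar before",np.median(Z[m],0)); s=bot.observe();print(s["position"],s["force"])
E
python3 m.py; ls pics
```

```text
bar 73 [0.60092336 0.0881046  0.06169364] 0.6143257124679595
roller 90 [0.55775517 0.01448076 0.07322457] [0.54319526 0.00189503 0.0663319 ] [0.57130908 0.02787076 0.07916663]
bar before [0.60094698 0.08809001 0.06135861]
[0.53624115 0.0147974  0.06687146] [-5.00927084  4.3801191   1.86506685]
a.png
b.png
c.png
d.png
m.png
side0.png
top0.png
z805.png
```

Call:
arm_command --pt "2 5 0 0 0 0" --pt "1 5 0 0.5 0 0" --pt "1 5 0 0.5 0 0" --pt "1 5 0 0 0 0" --pt "0 0 0 0 0 0"

```text
clock: 8.55
position: [0.5543, 0.0193, 0.067]
tool_rot: [-3.097, -0.003, 1.55]
force: [-8.1, -0.6, 1.8]
grip_width: -0.0001
```

```bash
python3 m.py; ls pics
```

```text
bar 74 [0.60049002 0.0881372  0.06151084] 0.6150189816441968
roller 90 [0.57694384 0.01675596 0.07322658] [0.56206765 0.0030008  0.06624089] [0.5911278  0.03317415 0.07916676]
bar before [0.60094698 0.08809001 0.06135861]
[0.5539857  0.01925298 0.06702454] [-7.70265855 -1.46276776  3.02989389]
a.png
b.png
c.png
d.png
m.png
side0.png
top0.png
z805.png
z860.png
```

View pics/z860.png

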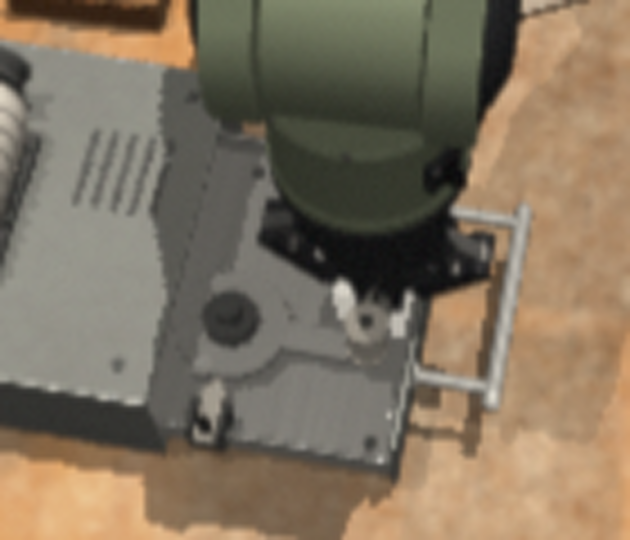

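Crop z860: the roller (370, 320) is swung round so the arm points straight out from the hub (230, 317). That is about 0.69 rad. The pawl is at (208, 410). A small margin nudge, a hold, then a recheck.

Call:
arm_command --pt "0 3 0 0 0 0" --pt "0 0 0 0 0 0" --pt "0 0 0 0 0 0" --pt "0 0 0 0 0 0" --pt "0 0 0 0 0 0" --pt "0 0 0 0 0 0"

```text
clock: 9.2
position: [0.5526, 0.019, 0.0674]
tool_rot: [-3.081, -0.001, 1.55]
force: [-7.7, -0.4, 0.1]
grip_width: -0.0
```

```bash
python3 m.py; python3 - <<'E'
from h import *
# pawl shift (local +y = world +x) between rest and now, same side camera; bystanders
a=np.load("side1.npy"); f=cam("side"); b=pts(f); o=np.load("side0.npy")
for Y in(a,b):
    m=(Y[...,0]>.60)&(Y[...,0]<.65)&(Y[...,1]>-.085)&(Y[...,1]<-.03)&(Y[...,2]>.036)&(Y[...,2]<.08); print("pawl",m.sum(),Y[m].mean(0))
for n,(x,y,r) in dict(blk=(.331,-.204,.09),tape=(.41,.285,.07),off=(.528,.287,.05)).items():
    for Y in(o,b):
        m=(Y[...,2]>.013)&(Y[...,2]<.045)&(np.hypot(Y[...,0]-x,Y[...,1]-y)<r); print(n,m.sum(),Y[m].mean(0).round(3))
E
```

```text
bar 74 [0.60004174 0.08813684 0.0614303 ] 0.6151545373546478
roller 88 [0.57543644 0.01700539 0.07318088] [0.55939285 0.00292107 0.06618194] [0.58965678 0.03299432 0.0783884 ]
bar before [0.60094698 0.08809001 0.06135861]
[0.55257709 0.01901651 0.06737621] [-6.34546355 -0.07503215  0.53553853]
pawl 100 [ 0.62528703 -0.06477292  0.0391363 ]
pawl 92 [ 0.62520545 -0.06581657  0.03921298]
blk 723 [ 0.34  -0.206  0.029]
blk 717 [ 0.34  -0.206  0.029]
tape 700 [0.418 0.284 0.023]
tape 700 [0.418 0.284 0.023]
off 436 [0.536 0.286 0.021]
off 437 [0.536 0.286 0.021]
```

Call:
arm_command --pt "0 3 0 -1.5 0 0" --pt "0 4 0 -1.5 0 0"

```text
clock: 9.5
position: [0.5581, 0.0193, 0.0669]
tool_rot: [-3.129, -0.001, 1.55]
force: [-8.6, 1.3, 0.2]
grip_width: 0.0001
```

```bash
python3 m.py; sleep 1; python3 m.py | tail -1;python3 t.py .556 .019 .067 88.5
```

```text
bar 73 [0.60079565 0.08809404 0.06134001] 0.6148746526257751
roller 95 [0.57960297 0.01637862 0.07339595] [0.56181764 0.00310061 0.06630743] [0.59521566 0.03318393 0.07977286]
bar before [0.60094698 0.08809001 0.06135861]
[0.55831261 0.01930457 0.06691976] [-7.12896095  1.98344219 -0.73822685]
[0.5580505  0.01927966 0.06693986] [-8.56337221  0.70133756 -0.47516254]
pos [0.5581 0.0193 0.0669] rpy [-1.7926e+02 -6.0000e-02  8.8800e+01] F [-8.6  0.7 -0.5] q [-0.22  0.69  0.11  1.9  -0.14  0.58  1.53]
shift [-0.3 -2.  -0. ] turn [-0.74 -0.06  0.3 ]
```

```bash
python3 -c "
from workcell import bot
print(bot.job_done())"
```

```text
the job is handed in; nothing more can be done
None
```

I pulled the service drawer open to its end stop by the bar handle. Then I pushed the idler roller back with the closed fingers past the ratchet tooth. I handed the job in at about 9.6 s with the fingers still holding it there.

**Last checks:**
- **Drawer:** the pull force rose to about 28 N with no further travel, so I took that as the end stop. The handle had not moved measurably since then.
- **Tensioner arm:** the roller position puts it at about 0.72 rad, beyond the 0.57 where the pawl is off the tooth and short of the 0.80 end stop. The spring was pushing back with about 8 N, and the TCP stayed within about 0.3 mm while holding.
- **Pawl:** from the camera it sits where it did at rest, within about 1 mm, so it has dropped back in.
- **Sanding block, tape roll and offcut:** none of them moved, as measured just before the last 7 mm push.

**Minor deviations:**
- During the first part of the push the fingers pressed about 5 N toward shutting the drawer. It did not move, and I corrected the path.
- Rows with no movement let the arm creep back by about 2 mm and tilt slightly. I corrected that with the last small push before handing in.

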